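Reverse a row of brass bells for stringing

ROBOT

A 6-joint arm with a two-finger parallel gripper is mounted at the origin on the work surface. World frame = base frame: x ahead of the robot, y to its left, z up, the work surface at z = 0. Lengths are in mm, angles in rad, forces in N, time in s.
With the tool pointing down it reaches from about 350 to 775 mm from the base axis. Payload 7.3 kg.
Tool frame: the origin (TCP) lies at the very end of the fingers, on their centre line; the grasp point (between the pads) lies 19 mm behind it; z points along the fingers, y is the line along which they close (so a half turn about z gives the same grasp; the last joint's range is limited). The gripper opens to 92 mm and grips with 3 to 60 N. Pads are 19 mm wide; open, the fingers measure 130 mm over their backs; the gripper's body (75 mm by 190 mm) begins 47 mm behind the grasp point.
Start: joints at [1.111, 0.342, 1.524, -0, 1.275, -0.146], TCP at [162.041, 499.391, 190.841] pointing down, gripper open.
Joint ranges: [-2.53, 2.53], [-0.77, 2.02], [0.04, 2.7], [-1, 4.14], [0.28, 2.66], [-3.11, 3.11]. Speed limits (rad/s): [2.57, 2.57, 3.14, 3.14, 3.14, 3.14].

INTERFACE

Orientations are given as [roll, pitch, yaw] about the fixed x, y, z axes, in that order (R = Rz(yaw) Ry(pitch) Rx(roll)).
In Python, from plant import * gives the robot as it stands.
- The arm moves only by the tool arm_command, never from a script. Its arguments are lists of equal length, an entry for each row: "gripper": the finger opening in mm, from 0 to 91.8; "dp": the shift along the tool's x, y, z in units of 25 mm (1.0 is 25 mm), a list of three; "twist": the turn about the tool's z in units of 5 degrees (1.0 is 5 degrees). A call has exactly 5 rows; each row shifts and turns the commanded pose from where the row before left it, along the tool's axes as they then stand; what a row does not reach is not made up. A row lasts 1/8 s, in which the tool goes at most 62.5 mm and 10.7 degrees, less where a joint would pass 70% of its speed; a pose out of reach is approached as far as the arm can. A call is refused whole if a number of a shift passes 1 or a number of a turn 1, either way. A call with a gripper value outside its range is refused whole. The fingers move at their own pace and stop on an object; the grip force is fixed at half the most. Time passes only in rows, so rows that do not move let the fingers close, or fill a call up. It gives the time, the measured TCP pose, the force, the opening and the grip force at its end, in the units of the state.
- get_obs(): the state, without advancing time (a new reading comes with each control period).
- capture(name): name is "side" or "top"; returns the picture (480x640x3 uint8, red, green, blue); there is no depth.
- get_calibration(name): a dict with "mtx" (3x3 intrinsics, pixels), "dist_coeffs" ([k1, k2, p1, p2, k3] as OpenCV has them; the pictures are not rectified), "position" and "attitude" of the camera in the world. Camera axes: x right, y down, z forward; pixel columns grow to the right and rows downward; lengths in mm; the calibration is good to about 2 mm. A picture is of the moment at which its call begins. get_calibration takes no time and is no camera call.
- close_job(): hands the job in; it is judged then, once.
The state is a dict: "time": time; "joint_positions": joint angles; "dq": joint speeds; "tau": joint torques, N m; "tool_pos": TCP position; "tcp_rot": TCP orientation; "contact_force": force on the tool from outside, world axes, zero at the start; "moment": the same for the moment, N m; "grip_width": finger opening in mm; "finger_force": force on a finger pad.
Only numpy, scipy, OpenCV 4.12 (cv2) and the standard library are available. Lean on these libraries where they do the work, as an engineer would, in place of code of your own. Each camera call takes 0.05 s, during which the arm holds its last target. There are 200 camera calls.

TASK

For stringing, move the four brass bells from the layout board into the bays of the stringing tray in reverse order: the bell nearest the board's brass post goes into the bay farthest from the tray's brass post, and so on, until the bell farthest from the board's post stands in the bay next to the tray's post. Set each bell down upright on the floor of its own bay, without dropping it from a height or tipping it over.

Things in the scene. Friction and masses are not known exactly. Their poses are not given: they have to be found in the camera images.
- board: layout board, fixed white-painted plank 80 (x) by 330 mm (y), 12 thick. The four rests stand in a row along its y axis at y = -108, -36, 36, 108 mm, x = 0. Origin: on the table under the row's middle, z up. At its +y end (y = 160 mm) a brass post 22 mm wide, top 47 mm over the table. The row runs roughly along world y; it may be the nearer or the farther of the two racks.
- tray: stringing tray, fixed, dark wood, empty, 72 (x) by 336 mm (y). Four bays in a row along its y axis, centres at y = -108, -36, 36, 108 mm, x = 0; each 64 (x) by 66 mm (y) inside, floor 8 mm over the table, ridges round it 5 mm above that floor. Origin: on the table under the row's middle, z up. At its +y end (y = 168 mm) a brass post 22 mm wide, top 43 mm over the table.
- flared_bell: brass bell, mouth 46 mm wide at the foot, neck 28 mm wide from 26 to 46 mm up, crown at 52, wire eye to 63. Hold the neck, 36 mm up. Origin: centre of its flat underside, z up; yaw means nothing. Starts upright on its own rest, within 5 mm of its centre. 60 to 170 g. Neighbours stand 72 mm off: close the fingers across the row (along x of board or tray).
- tube_bell: slim straight brass tube bell, 30 mm wide, 55 tall, wire eye to 66 mm. Hold it 35 mm up. Origin: centre of its flat underside, z up; yaw means nothing. Starts upright on its own rest, within 5 mm of its centre. 60 to 170 g. Neighbours stand 72 mm off: close the fingers across the row (along x of board or tray).
- ball_bell: round brass ball bell, 42 mm wide at 23 mm up, flat foot 30 wide, 44 tall, wire eye to 55 mm. Hold it 25 mm up. Origin: centre of its flat underside, z up; yaw means nothing. Starts upright on its own rest, within 5 mm of its centre. 60 to 170 g. Neighbours stand 72 mm off: close the fingers across the row (along x of board or tray).
- drum_bell: squat straight brass drum bell, three dark bands, 40 mm wide, 38 tall, wire eye to 49 mm. Hold it 28 mm up. Origin: centre of its flat underside, z up; yaw means nothing. Starts upright on its own rest, within 5 mm of its centre. 60 to 170 g. Neighbours stand 72 mm off: close the fingers across the row (along x of board or tray).
- flared_rest: rest of the flared bell, 62 mm across: fixed grey felt-covered disc, 8 mm thick, on the layout board; stays behind when its bell is taken. Origin: centre of its underside, on the board's top; the bell stands 8 mm above it.
- tube_rest: rest of the tube bell, 46 mm across: fixed grey felt-covered disc, 8 mm thick, on the layout board; stays behind when its bell is taken. Origin: centre of its underside, on the board's top; the bell stands 8 mm above it.
- ball_rest: rest of the ball bell, 46 mm across: fixed grey felt-covered disc, 8 mm thick, on the layout board; stays behind when its bell is taken. Origin: centre of its underside, on the board's top; the bell stands 8 mm above it.
- drum_rest: rest of the drum bell, 56 mm across: fixed grey felt-covered disc, 8 mm thick, on the layout board; stays behind when its bell is taken. Origin: centre of its underside, on the board's top; the bell stands 8 mm above it.

How it is judged:
By the outcome, as a careful person would: the job done as asked, in the order asked, and still so for the second after the job is handed in, with the robot touching nothing.
It also fails if it takes over 96 s, if anything falls off the work surface, if the arm or the gripper's body presses on something with over 40 N, if the wrist force passes 120 N, or if a joint passes its speed limit or range.

## Working session

There is one attempt and no reset: what is moved stays moved. The work goes in short steps, Python scripts to look and compute and a tool call to move; the robot and the scene stay as the last step left them, time stands still between calls to the robot, and variables do not carry over. Pictures are saved under pics/ and viewed, at most 14 in all, crops included, and the job is handed in when it is done.

Besides the shell and the picture viewer there is one more tool, called after "Emit:" as a command line: name --pt "numbers of a row" for each row, then --argument value for the rest. arm_command: Moves the arm, as the interface text tells. Its arguments: {"type":"object","properties":{"gripper":{"type":"array"},"dp":{"type":"array"},"twist":{"type":"array"}},"required":["gripper","dp","twist"]}

```bash
mkdir -p pics; ls; python3 - <<'E'
from plant import *
import cv2
print(get_obs())
for n in("side","top"):
    print(n,get_calibration(n)); cv2.imwrite(f"pics/{n}0.png",cv2.cvtColor(capture(n),cv2.COLOR_RGB2BGR))
E
```

```text
pics
{'time': 0.0, 'joint_positions': array([ 1.11102030e+00,  3.42703318e-01,  1.52502543e+00,  5.19426425e-06,
        1.27541206e+00, -1.45942232e-01]), 'dq': array([-0.00041234,  0.00076347,  0.00150957, -0.00164072,  0.00129698,
       -0.00204866]), 'tau': array([ 1.07210446e-03, -4.31241131e+01, -2.44225788e+01,  7.18824542e-02,
        5.58572123e-02, -1.28434071e-04]), 'tool_pos': array([161.80865535, 498.94803166, 190.15214936]), 'tcp_rot': array([-3.14006167e+00, -2.30055213e-04,  2.82775717e+00]), 'contact_force': array([ 0.10437467,  0.20891325, -0.17676348]), 'moment': array([-0.05906639, -0.00526367, -0.03436256]), 'finger_force': 0.0, 'grip_width': 91.76526014425056}
side {'mtx': array([[531.563316  ,   0.        , 319.52082103],
       [  0.        , 531.563316  , 240.68362052],
       [  0.        ,   0.        ,   1.        ]]), 'dist_coeffs': array([0.04648759, 0.        , 0.        , 0.        , 0.        ]), 'position': array([174.92469502, 334.46451755, 399.95744079]), 'attitude': array([-2.14665707,  0.02387749, -2.35322816])}
top {'mtx': array([[511.86853672,   0.        , 315.01488728],
       [  0.        , 511.86853672, 237.16164247],
       [  0.        ,   0.        ,   1.        ]]), 'dist_coeffs': array([-0.0894903,  0.       ,  0.       ,  0.       ,  0.       ]), 'position': array([473.20220705, -31.75142162, 703.39700024]), 'attitude': array([-2.98830696,  0.03223523, -1.54270915])}
```

View pics/top0.png

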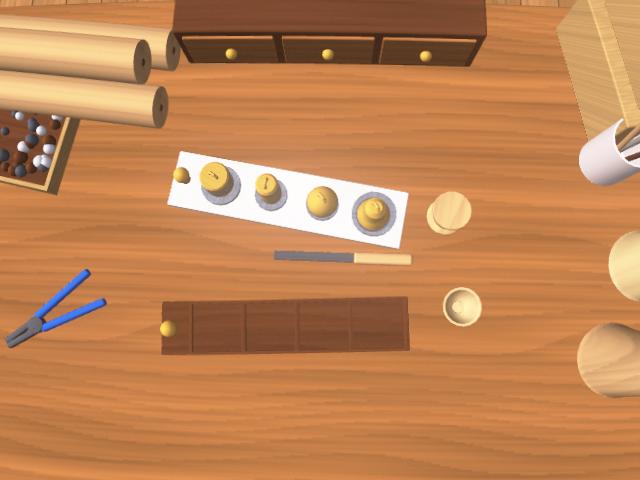

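View pics/side0.png

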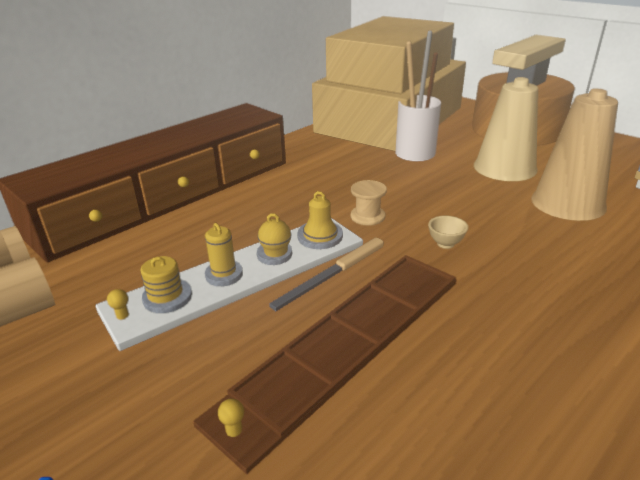

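The top view shows the board's post at (181,175), then drum (215,180), tube (267,188), ball (321,203) and flared (375,212). The tray's post is at (168,328) and the tray is empty. So drum goes to y=-108, tube to -36, ball to +36 and flared to +108. I'll zoom in to pick points.

```bash
python3 - <<'E'
import cv2
t=cv2.imread("pics/top0.png");s=cv2.imread("pics/side0.png")
cv2.imwrite("pics/topc.png",cv2.resize(t[140:260,160:420],None,fx=3,fy=3,interpolation=cv2.INTER_CUBIC))
cv2.imwrite("pics/sidec.png",cv2.resize(s[180:470,90:470],None,fx=2,fy=2,interpolation=cv2.INTER_CUBIC))
E
```

```text
(no output)
```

View pics/topc.png

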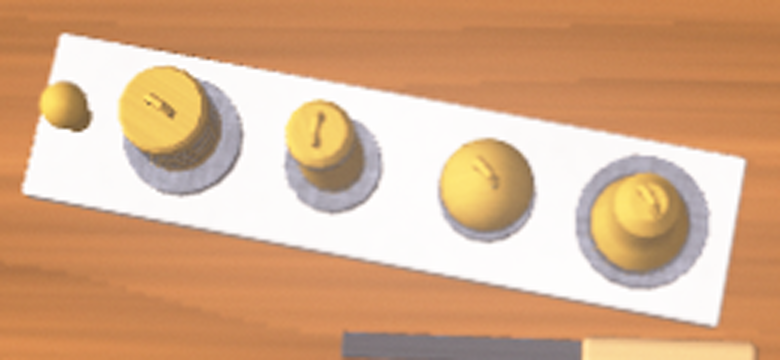

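View pics/sidec.png

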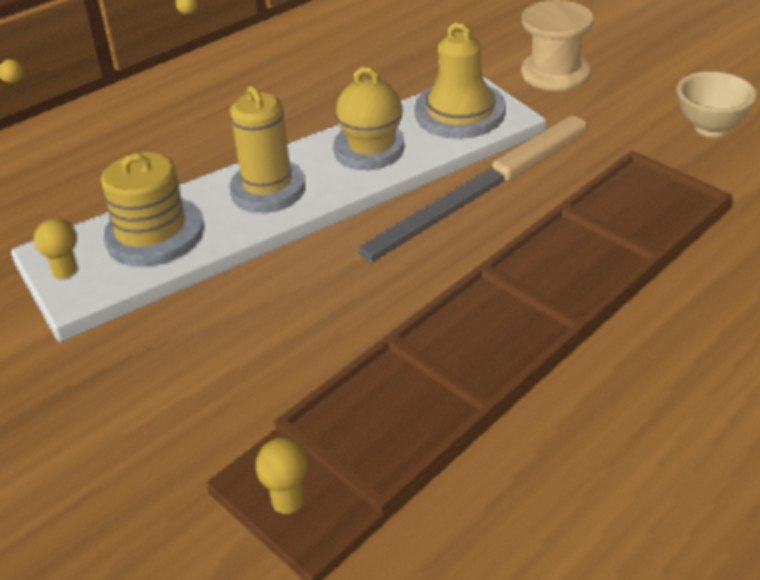

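```bash
cat > h.py <<'E'
import numpy as np, cv2
from scipy.spatial.transform import Rotation as R
from plant import *
def ray(n,px):
    c=get_calibration(n); u=cv2.undistortPoints(np.array([[px]],float),c["mtx"],c["dist_coeffs"]).ravel()
    return np.array(c["position"]), R.from_euler("xyz",c["attitude"]).apply([*u,1])
def onz(n,px,z):
    p,d=ray(n,px); return (p+d*(z-p[2])/d[2])
def proj(n,P):
    c=get_calibration(n); r=R.from_euler("xyz",c["attitude"]).inv()
    return cv2.projectPoints(np.array(P,float).reshape(-1,3),r.as_rotvec(),r.apply(-np.array(c["position"])),c["mtx"],c["dist_coeffs"])[0][:,0]
tc=lambda x,y:(160+x/3-1/3,140+y/3-1/3)
sc=lambda x,y:(90+x/2-.25,180+y/2-.25)
E
python3 - <<'E'
from h import *
np.set_printoptions(precision=1,suppress=True)
for n,t,s,z in [("drum",(163,110),(140,172),58),("tube",(318,134),(258,107),75),("ball",(487,187),(369,108),43),("flared",(651,203),(460,42),70)]:
    p,d=ray("top",tc(*t));q,e=ray("side",sc(*s))
    k=np.linalg.lstsq(np.c_[d,-e],q-p,rcond=None)[0]
    print(n,onz("top",tc(*t),z),onz("side",sc(*s),z),"tri",p+d*k[0],q+e*k[1])
print("flmouth",onz("top",tc(638.5,230),22),"flrest",onz("top",tc(642.5,222),19))
for c in [(62,33),(745,158),(717,326),(22,193)]: print("board",onz("top",tc(*c),12))
for c in [(14,254),(488,80),(545,121)]: print("board s",onz("side",sc(*c),12))
for c in [(162,302),(408,297),(409,349),(162,354)]: print("tray",onz("top",c,13))
for c in [(632,152),(732,198),(210,488)]: print("tray s",onz("side",sc(*c),13))
for a,b in [((565,210),(652,257)),((485,270),(577,327)),((391,341),(481,407)),((280,420),(383,512))]: print("ridge s",onz("side",sc(*a),13),onz("side",sc(*b),13))
t=cv2.imread("pics/top0.png")
cv2.imwrite("pics/topd.png",cv2.resize(t[285:370,155:420],None,fx=3,fy=3,interpolation=cv2.INTER_CUBIC))
E
```

```text
drum [650.2 127.   58. ] [647.8 126.2  58. ] tri [650.3 127.1  57.7] [649.1 125.6  57.1]
tube [636.1  55.8  75. ] [631.8  55.5  75. ] tri [636.4  56.   73.8] [634.5  53.8  73. ]
ball [621.8 -15.5  43. ] [624.2 -19.5  43. ] tri [621.1 -15.6  46.3] [620.3 -16.4  46.1]
flared [610.3 -85.3  70. ] [607.8 -85.2  70. ] tri [610.5 -85.4  69.1] [609.2 -86.6  68.9]
flmouth [608.2 -83.8  22. ] flrest [612.5 -85.8  19. ]
board [700.  189.7  12. ]
board [ 645.1 -133.3   12. ]
board [ 566.7 -120.6   12. ]
board [621.8 203.   12. ]
board s [692.5 189.4  12. ]
board s [ 629.4 -132.8   12. ]
board s [ 564.3 -120.1   12. ]
tray [484.9 199.9  13. ]
tray [ 501.1 -133.3   13. ]
tray [ 432.5 -135.1   13. ]
tray [415.1 195.4  13. ]
tray s [ 499.1 -129.4   13. ]
tray s [ 426.9 -131.4   13. ]
tray s [475.5 202.7  13. ]
ridge s [491.  -54.5  13. ] [428.6 -55.2  13. ]
ridge s [488.   16.6  13. ] [423.3  15.7  13. ]
ridge s [484.8  88.6  13. ] [421.7  87.9  13. ]
ridge s [484.  158.6  13. ] [411.5 158.3  13. ]
```

View pics/topd.png

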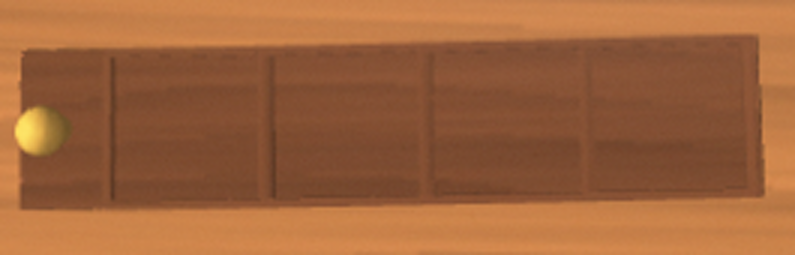

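```bash
python3 - <<'E'
from h import *
np.set_printoptions(precision=1,suppress=True)
td=lambda x,y:(155+x/3-1/3,285+y/3-1/3)
mid=lambda x:((52+208)/2-(x-22)*13.5/738)
A=[]
for x in (110,267,426,587): A.append(onz("top",td(x,mid(x)),13)); print(A[-1])
for c in [(22,52),(757,38),(763,195),(22,208)]: print(onz("top",td(*c),11))
# check: projected bell axis points into side
for nm,p in dict(drum=(649,126.5),tube=(634.5,55.5),ball=(622,-16.5),flared=(609,-85)).items(): print(nm,*p)
E
```

```text
[452.1 157.1  13. ]
[455.8  85.8  13. ]
[459.3  14.7  13. ]
[462.6 -56.8  13. ]
[484.9 200.6  11. ]
[ 500.7 -132.3   11. ]
[ 431.5 -135.4   11. ]
[414.9 196.1  11. ]
drum 649 126.5
tube 634.5 55.5
ball 622 -16.5
flared 609 -85
```

The tray's yaw is about +0.05 rad and its origin is near (457.7, 15.1). The board's yaw is about -0.168. The two cameras agree to about 2–3 mm. I'll move out now, twisting on the way.

Emit:
arm_command --gripper '[91.8,91.8,91.8,91.8,91.8]' --pt "-1 0 0" --pt "-1 0 0" --pt "-1 0 0" --pt "-1 0 0" --pt "-1 0 0" --twist '[1,1,1,1,1]'

```text
time: 0.72
tool_pos: [272.1, 440.5, 190.4]
tcp_rot: [-3.141, 0.0, 2.389]
contact_force: [-0.0, -1.0, 0.2]
grip_width: 91.5
finger_force: 0.0
```

Emit:
arm_command --gripper '[91.8,91.8,91.8,91.8,91.8]' --pt "-1 0 0" --pt "-1 0 0" --pt "-1 0 0" --pt "-1 0 0" --pt "-1 0 0" --twist '[1,1,1,1,1]'

```text
time: 1.35
tool_pos: [346.5, 341.3, 190.4]
tcp_rot: [-3.141, 0.0, 1.952]
contact_force: [1.0, -0.3, 0.3]
grip_width: 91.9
finger_force: 0.0
```

Emit:
arm_command --gripper '[91.8,91.8,91.8,91.8,91.8]' --pt "-1 0.5 0" --pt "-1 0.5 0" --pt "-1 0.5 0" --pt "-1 0.5 0" --pt "-1 0.5 0" --twist '[1,1,1,1,1]'

```text
time: 1.98
tool_pos: [433.0, 232.9, 190.4]
tcp_rot: [-3.141, 0.0, 1.516]
contact_force: [-0.3, 0.2, 0.3]
grip_width: 91.6
finger_force: 0.0
```

```bash
cat >> h.py <<'E'
YB,YT=np.pi/2-.168,np.pi/2+.051
B=dict(drum=(649,126.5),tube=(634.5,55.5),ball=(622,-16.5),flared=(609,-85))
T=dict(drum=(463.3,-92.8),tube=(459.5,-20.9),ball=(455.8,51.1),flared=(452.1,123.))
H=dict(drum=28,tube=35,ball=26,flared=36)
def go(nm,where):
    "remaining shift in tool units to stand over / at the bell"
    o=get_obs(); p=o["tool_pos"]; psi=o["tcp_rot"][2]
    x,y=(B if where=="B" else T)[nm]; z=(20 if where=="B" else 8)+H[nm]-19; yaw=YB if where=="B" else YT
    tw=-np.degrees((yaw-psi+np.pi)%(2*np.pi)-np.pi)/5
    d=np.array([x,y])-p[:2]
    print("t",round(o["time"],2),"pos",p.round(1),"rot",o["tcp_rot"].round(3),"grip",round(o["grip_width"],1),round(o["finger_force"],1),"F",o["contact_force"].round(1))
    for k,a in(("now-axes",psi),("final-axes",yaw)):
        print(k,"x %.2f y %.2f"%((d@[np.cos(a),np.sin(a)])/25,(d@[np.sin(a),-np.cos(a)])/25),"z %.2f"%((p[2]-z)/25),"tw %.2f"%tw)
E
python3 -c "
from h import *
go('drum','B')"
```

```text
t 1.98 pos [433.  232.9 190.4] rot [-3.141  0.     1.516] grip 91.6 0.0 F [-0.3  0.2  0.3]
now-axes x -3.78 y 8.86 z 6.46 tw 1.30
final-axes x -2.75 y 9.23 z 6.46 tw 1.30
```

Emit:
arm_command --gripper '[91.8,91.8,91.8,91.8,91.8]' --pt "-0.3 1 0" --pt "-0.3 1 0" --pt "-0.3 1 0" --pt "-0.3 1 0" --pt "-0.3 1 0" --twist '[0.65,0.65,0,0,0]'

```text
time: 2.6
tool_pos: [552.1, 179.8, 190.3]
tcp_rot: [-3.141, 0.0, 1.405]
contact_force: [1.0, -0.6, 0.2]
grip_width: 92.0
finger_force: 0.0
```

Emit:
arm_command --gripper '[91.8,91.8,91.8,91.8,91.8]' --pt "-0.3 1 0.5" --pt "-0.3 1 0.5" --pt "-0.3 1 0.5" --pt "-0.3 1 0.5" --pt "0 0 0" --twist '[0,0,0,0,0]'

```text
time: 3.22
tool_pos: [645.3, 133.1, 138.6]
tcp_rot: [-3.138, 0.001, 1.404]
contact_force: [0.1, -0.3, 0.3]
grip_width: 91.7
finger_force: 0.0
```

```bash
python3 -c "
from h import *
go('drum','B')
cv2.imwrite('pics/t1.png',cv2.cvtColor(capture('top'),4)); cv2.imwrite('pics/s1.png',cv2.cvtColor(capture('side'),4)[150:450,60:460])
cv2.imwrite('pics/s1.png',cv2.resize(cv2.imread('pics/s1.png'),None,fx=2,fy=2)[:,:800])"
```

```text
t 3.23 pos [645.3 133.1 138.6] rot [-3.138e+00  1.000e-03  1.404e+00] grip 91.7 0.0 F [ 0.1 -0.3  0.3]
now-axes x -0.24 y 0.19 z 4.38 tw 0.01
final-axes x -0.23 y 0.19 z 4.38 tw 0.01
```

View pics/s1.png

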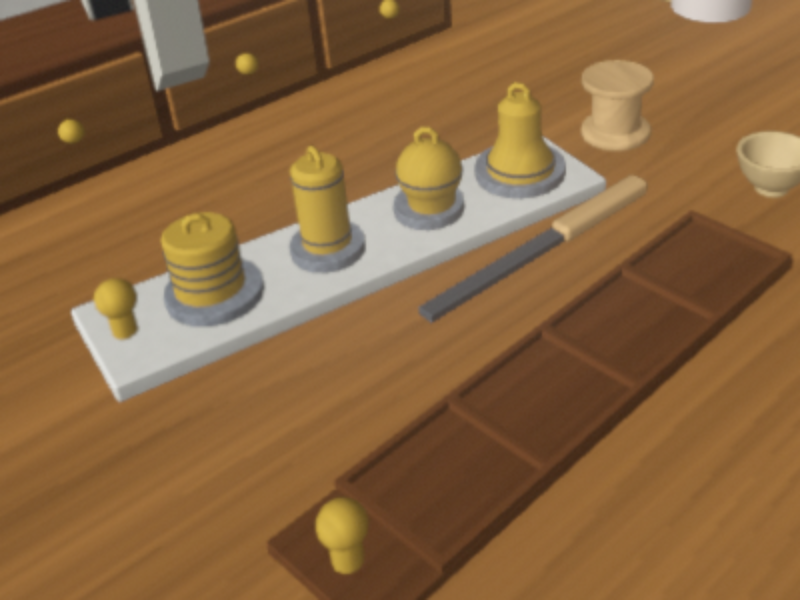

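The side view shows the finger at about (175,50) in the crop, well above the bells, which are undisturbed. I'll descend over the drum.

Emit:
arm_command --gripper '[91.8,91.8,91.8,91.8,91.8]' --pt "-0.24 0.19 0.6" --pt "0 0 1" --pt "0 0 1" --pt "0 0 1" --pt "0 0 0.75" --twist '[0,0,0,0,0]'

```text
time: 3.95
tool_pos: [648.2, 127.6, 30.7]
tcp_rot: [-3.14, 0.0, 1.406]
contact_force: [0.3, 0.7, -0.3]
grip_width: 91.4
finger_force: 0.0
```

```bash
python3 -c "
from h import *
go('drum','B')
a=cv2.cvtColor(capture('side'),4)[150:350,60:326]
b=cv2.cvtColor(capture('top'),4)[100:300,130:396]
cv2.imwrite('pics/s2.png',cv2.resize(np.vstack([a,b]),None,fx=1.5,fy=1.5,interpolation=2))"
```

```text
t 3.95 pos [648.2 127.6  30.7] rot [-3.14   0.     1.406] grip 91.4 0.0 F [ 0.3  0.7 -0.3]
now-axes x -0.04 y 0.04 z 0.07 tw 0.03
final-axes x -0.04 y 0.04 z 0.07 tw 0.03
```

View pics/s2.png

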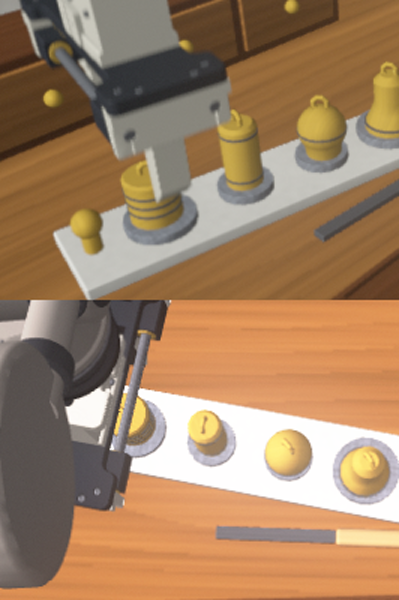

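The fingers straddle the drum and its neighbours are clear. Closing.

Emit:
arm_command --gripper '[70,50,44,36,36]' --pt "-0.04 0.04 0.05" --pt "0 0 0" --pt "0 0 0" --pt "0 0 0" --pt "0 0 0" --twist '[0,0,0,0,0]'

```text
time: 4.68
tool_pos: [650.0, 126.3, 31.0]
tcp_rot: [3.141, -0.0, 1.405]
contact_force: [0.9, -0.3, -0.8]
grip_width: 46.3
finger_force: 0.0
```

Emit:
arm_command --gripper '[30,30,30,30,30]' --pt "0 0 0" --pt "0 0 0" --pt "0 0 0" --pt "0 0 0" --pt "0 0 0" --twist '[0,0,0,0,0]'

```text
time: 5.3
tool_pos: [649.9, 126.3, 30.8]
tcp_rot: [-3.142, -0.0, 1.405]
contact_force: [0.4, 0.5, -0.8]
grip_width: 30.3
finger_force: 0.0
```

```bash
python3 -c "
from h import *
go('drum','B');go('drum','T')"
```

```text
t 5.3 pos [649.9 126.3  30.8] rot [-3.142 -0.     1.405] grip 30.3 0.0 F [ 0.4  0.5 -0.8]
now-axes x 0.00 y -0.04 z 0.07 tw 0.03
final-axes x 0.00 y -0.04 z 0.07 tw 0.03
t 5.3 pos [649.9 126.3  30.8] rot [-3.142 -0.     1.405] grip 30.3 0.0 F [ 0.4  0.5 -0.8]
now-axes x -9.87 y -5.92 z 0.55 tw -2.48
final-axes x -8.37 y -7.90 z 0.55 tw -2.48
```

The opening is 30 mm with no force, so the fingers aren't on the 40 mm body. I'll look before going further.

```bash
python3 -c "
from h import *
a=cv2.cvtColor(capture('side'),4)[150:350,60:326]
b=cv2.cvtColor(capture('top'),4)[100:300,130:396]
cv2.imwrite('pics/s3.png',cv2.resize(np.hstack([a,b]),None,fx=1.5,fy=1.5,interpolation=2))
for P in [(649,126.5,20),(649,126.5,58),(650,126.3,31),(650,126.3,50)]: print(P,proj('side',P),proj('top',P))"
```

```text
(649, 126.5, 20) [[165.1504701 292.3096652]] [[220.50382659 184.54332265]]
(649, 126.5, 58) [[158.95674787 265.45046926]] [[214.34738852 177.22417939]]
(650, 126.3, 31) [[163.09444114 284.27366238]] [[218.97650374 181.79698831]]
(650, 126.3, 50) [[159.98728379 270.81951676]] [[215.89290646 178.10544854]]
```

View pics/s3.png

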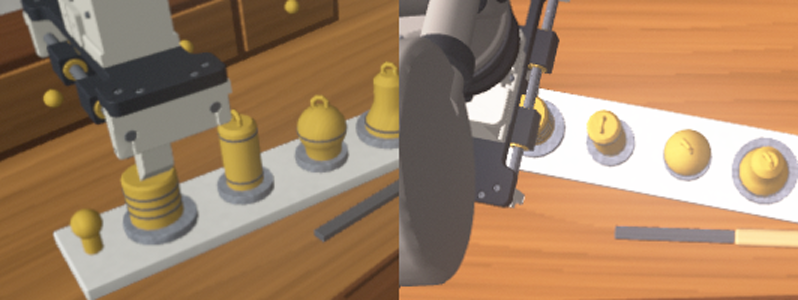

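```bash
python3 -c "
from h import *
d=np.array([np.cos(-.166),np.sin(-.166),0])
for z in (31,50,60,70,80,90):
  c=np.array([648.2,127.6,z])
  print(z,'open near',(proj('side',c-d*46)-[60,150])*1.5,(proj('side',c-d*60)-[60,150])*1.5,'closed near',(proj('side',c-d*15)-[60,150])*1.5,(proj('side',c-d*30)-[60,150])*1.5)
print(get_obs())
"; python3 -c "
import cv2
a=cv2.imread('pics/s2.png')[100:260,60:300];b=cv2.imread('pics/s3.png')[100:260,60:300]
cv2.imwrite('pics/s4.png',cv2.resize(cv2.hconcat([a,b]),None,fx=1.66,fy=1.66,interpolation=2))"
```

```text
31 open near [[178.47645494 234.56169559]] [[186.33412207 244.81459163]] closed near [[161.96316737 213.04397756]] [[169.80654348 223.25939137]]
50 open near [[174.00128011 213.78335192]] [[181.93415635 223.86201099]] closed near [[157.34415391 192.64765454]] [[165.25344435 202.67894186]]
60 open near [[171.57401073 202.54279698]] [[179.54670796 212.52270686]] closed near [[154.8410301  181.62296111]] [[162.78502553 191.55031346]]
70 open near [[169.09491383 191.08338536]] [[177.1075728  200.95936294]] closed near [[152.28603552 170.39028181]] [[160.26471456 180.2085402 ]]
80 open near [[166.56216982 179.3979591 ]] [[174.61491113 189.1645521 ]] closed near [[149.67740266 158.94301039]] [[157.69071763 168.64675617]]
90 open near [[163.97386873 167.47901848]] [[172.06679046 177.13048763]] closed near [[147.01327896 147.27423442]] [[155.06115328 156.85777268]]
{'time': 5.4, 'joint_positions': array([7.63078717e-02, 7.36583324e-01, 1.30331673e+00, 7.83311768e-05,
       1.10167145e+00, 2.41710336e-01]), 'dq': array([-0.0004918 , -0.00125925,  0.00091384, -0.00139042,  0.00122796,
        0.00108093]), 'tau': array([-2.10066455e-04, -5.96097171e+01, -2.22310460e+01,  7.85900303e-02,
        1.68849545e-02, -1.37167692e-05]), 'tool_pos': array([649.88420598, 126.33553997,  30.80678202]), 'tcp_rot': array([ 3.14158884e+00, -7.29006547e-05,  1.40535845e+00]), 'contact_force': array([-0.40278431, -0.31212428,  0.22811944]), 'moment': array([-0.11799515,  0.06193587,  0.02323039]), 'finger_force': 0.0, 'grip_width': 30.358319236005332}
```

View pics/s4.png

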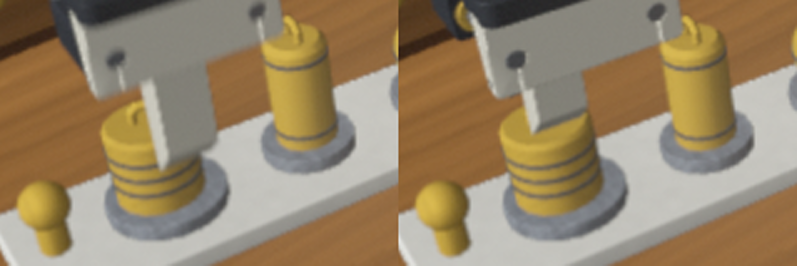

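The fingertips sit above the drum. In the side view the near finger's bottom edge is at about (175,195) in the crop. Measured TCP z=31 would put it at about (182,240), so the reported height is roughly 27–46 mm too low. I'll open and lower by 29 mm, which is the safe minimum because the closed fingers cleared the 58 mm top. Then I'll close and look.

Emit:
arm_command --gripper '[91.8,91.8,91.8,91.8,91.8]' --pt "0 0 0" --pt "0 0 0" --pt "0 0 0" --pt "0 0 0" --pt "0 0 0" --twist '[0,0,0,0,0]'

```text
time: 6.02
tool_pos: [649.9, 126.3, 30.8]
tcp_rot: [3.142, -0.0, 1.405]
contact_force: [0.9, -0.1, 0.2]
grip_width: 75.4
finger_force: 0.0
```

Emit:
arm_command --gripper '[91.8,91.8,91.8,91.8,91.8]' --pt "0 0 0.3" --pt "0 0 0.3" --pt "0 0 0.3" --pt "0 0 0.24" --pt "0 0 0" --twist '[0,0,0,0,0]'

```text
time: 6.65
tool_pos: [649.4, 126.3, 1.5]
tcp_rot: [-3.14, 0.0, 1.405]
contact_force: [0.4, 0.3, -0.5]
grip_width: 91.7
finger_force: 0.0
```

```bash
python3 -c "
from h import *
go('drum','B')
a=cv2.cvtColor(capture('side'),4)[190:350,80:290]
cv2.imwrite('pics/s5.png',cv2.resize(a,None,fx=3,fy=3,interpolation=2))"
```

```text
t 6.65 pos [649.4 126.3   1.5] rot [-3.14   0.     1.405] grip 91.7 0.0 F [ 0.4  0.3 -0.5]
now-axes x 0.01 y -0.02 z -1.10 tw 0.03
final-axes x 0.01 y -0.02 z -1.10 tw 0.03
```

View pics/s5.png

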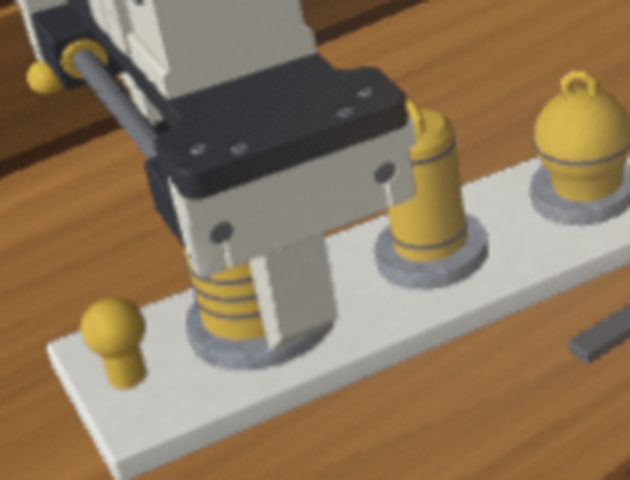

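```bash
python3 -c "
from h import *
np.set_printoptions(precision=1,suppress=True)
def tri(t,s):
    p,d=ray('top',t);q,e=ray('side',s);k=np.linalg.lstsq(np.c_[d,-e],q-p,rcond=None)[0];print('tri',p+d*k[0],q+e*k[1])
tri((130+120/1.5,100+208/1.5),(60+228/1.5,150+72/1.5))
# offset along row (tool x) and z from near finger corners, cross-row offset assumed oy
from scipy.optimize import least_squares
obs=[((648.2,127.6,30.7),91.4,(165.5,283.7),(187.1,276.9)),((649.9,126.3,30.8),30.3,(154.6,270.1),(175.9,264.1)),((649.4,126.3,1.5),91.7,(170,305.7),(191.7,296))]
X=np.array([np.cos(1.405),np.sin(1.405),0]);Y=np.array([np.sin(1.405),-np.cos(1.405),0])
for oy in (-20,-10,0,10,20):
  def f(v):
    r=[]
    for c,g,L,Rr in obs:
      b=np.array(c)+X*v[0]+Y*(oy-g/2-19)+[0,0,v[1]]
      r+=[proj('side',b+X*v[2])[0]-L,proj('side',b-X*v[2])[0]-Rr]
    return np.ravel(r)
  s=least_squares(f,[0,40,10]);print(oy,s.x,s.cost,s.fun)
"

```

```text
tri [551.3 100.3 167.5] [554.5 104.1 168.9]
-20 [ 8.  62.3 11. ] 15.75097911662611 [-0.1  1.2  0.1 -0.5 -0.7 -1.7 -0.9 -3.5  1.4  1.8  0.6  2.8]
-10 [ 5.2 54.9 11.2] 11.284901306578394 [-0.1  1.2 -0.  -0.4 -0.5 -1.3 -0.7 -3.1  1.2  1.3  0.4  2.4]
0 [ 2.4 47.5 11.5] 7.8867375486745 [-0.2  1.2 -0.1 -0.4 -0.3 -0.9 -0.5 -2.7  1.   0.9  0.2  1.9]
10 [-0.4 40.1 11.7] 5.432001925030545 [-0.2  1.3 -0.1 -0.3 -0.1 -0.5 -0.3 -2.3  0.8  0.4  0.1  1.5]
20 [-3.1 32.7 12. ] 3.8113193970196058 [-0.3  1.3 -0.2 -0.3  0.1 -0.2 -0.1 -2.   0.7  0.  -0.1  1.1]
```

The two-camera fix on the gripper plate puts it at (553,102,168). XY agrees with the report, but z is about 46 mm higher than reported. I'll lower another 15 mm, which puts the tips at about 32, and close.

Emit:
arm_command --gripper '[91.8,91.8,91.8,70,55]' --pt "0 0 0.2" --pt "0 0 0.2" --pt "0 0 0.2" --pt "0 0 0" --pt "0 0 0" --twist '[0,0,0,0,0]'

```text
time: 7.32
tool_pos: [650.0, 126.3, -12.6]
tcp_rot: [3.141, -0.0, 1.405]
contact_force: [0.3, -0.5, -1.0]
grip_width: 75.8
finger_force: 0.0
```

Emit:
arm_command --gripper '[48,42,36,30,30]' --pt "0 0 0" --pt "0 0 0" --pt "0 0 0" --pt "0 0 0" --pt "0 0 0" --twist '[0,0,0,0,0]'

```text
time: 7.95
tool_pos: [649.9, 126.3, -12.6]
tcp_rot: [3.141, -0.0, 1.405]
contact_force: [-1.4, -0.2, 0.7]
grip_width: 39.5
finger_force: 30.0
```

```bash
python3 -c "
from h import *
go('drum','T')
a=cv2.cvtColor(capture('side'),4)[190:350,80:290]
cv2.imwrite('pics/s6.png',cv2.resize(a,None,fx=3,fy=3,interpolation=2))"
```

```text
t 7.95 pos [649.9 126.3 -12.6] rot [ 3.141 -0.     1.405] grip 39.5 30.0 F [-1.4 -0.2  0.7]
now-axes x -9.88 y -5.92 z -1.18 tw -2.48
final-axes x -8.37 y -7.90 z -1.18 tw -2.48
```

View pics/s6.png

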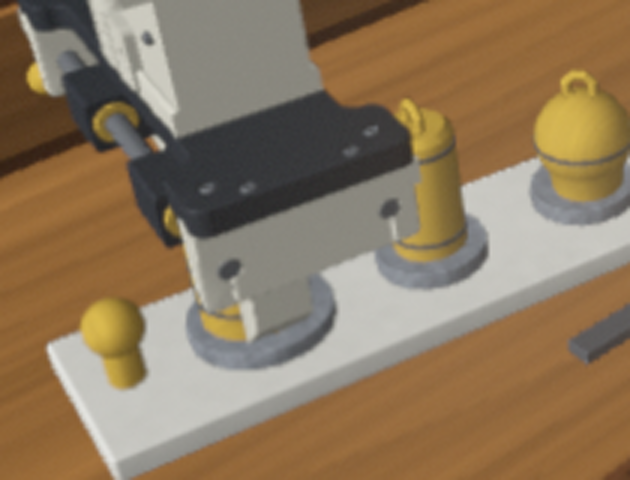

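The drum is held (39.5 mm, 30 N). The near fingertip sits just above the felt at about (280,330), so reported z is about 47 mm below true. Since heights are relative, setting down means 12 mm lower than the pick height. Lifting and carrying.

Emit:
arm_command --gripper '[30,30,30,30,30]' --pt "0 0 -0.6" --pt "0 0 -1" --pt "0 0 -1" --pt "0 0 -1" --pt "-0.5 -0.4 -0.4" --twist '[0,0,0,0,0]'

```text
time: 8.62
tool_pos: [638.9, 115.9, 89.7]
tcp_rot: [3.138, -0.001, 1.406]
contact_force: [-0.6, -0.2, -1.1]
grip_width: 39.3
finger_force: 30.0
```

Emit:
arm_command --gripper '[30,30,30,30,30]' --pt "-0.9 -0.7 0" --pt "-0.9 -0.7 0" --pt "-0.9 -0.7 0" --pt "-0.9 -0.7 0" --pt "-0.9 -0.7 0" --twist '[-0.25,-0.25,-0.25,-0.25,-0.25]'

```text
time: 9.25
tool_pos: [535.4, 13.6, 87.1]
tcp_rot: [-3.14, 0.0, 1.515]
contact_force: [-0.0, -0.7, -1.3]
grip_width: 39.3
finger_force: 30.0
```

Emit:
arm_command --gripper '[30,30,30,30,30]' --pt "-0.9 -0.7 0" --pt "-0.9 -0.7 0" --pt "-0.9 -0.7 0" --pt "-0.9 -0.7 0" --pt "0 0 0" --twist '[-0.25,-0.25,-0.25,-0.25,-0.2]'

```text
time: 9.88
tool_pos: [463.3, -74.7, 87.3]
tcp_rot: [-3.14, -0.0, 1.617]
contact_force: [-0.3, -0.4, -2.1]
grip_width: 39.4
finger_force: 30.0
```

```bash
sed -i 's/+H\[nm\]-19;/+H[nm]-19-47;/; s/H=dict(drum=28/H=dict(drum=30.4/; s/ball=26/ball=28/' h.py; python3 -c "
from h import *
go('drum','T')"
```

```text
t 9.88 pos [463.3 -74.7  87.3] rot [-3.14  -0.     1.617] grip 39.4 30.0 F [-0.3 -0.4 -2.1]
now-axes x -0.72 y -0.03 z 4.59 tw -0.05
final-axes x -0.72 y -0.04 z 4.59 tw -0.05
```

Emit:
arm_command --gripper '[30,30,30,30,30]' --pt "-0.72 -0.03 0.3" --pt "0 0 1" --pt "0 0 1" --pt "0 0 1" --pt "0 0 0.8" --twist '[0,0,0,0,0]'

```text
time: 10.5
tool_pos: [465.4, -91.9, -16.8]
tcp_rot: [-3.141, -0.0, 1.62]
contact_force: [0.1, -0.5, -0.6]
grip_width: 39.6
finger_force: 30.0
```

```bash
sed -i 's/drum=30.4/drum=33.4/' h.py; python3 -c "
from h import *
go('drum','T')
a=cv2.cvtColor(capture('side'),4)[160:400,200:500]
cv2.imwrite('pics/s7.png',cv2.resize(a,None,fx=2.5,fy=2.5,interpolation=2))"
```

```text
t 10.5 pos [465.4 -91.9 -16.8] rot [-3.141 -0.     1.62 ] grip 39.6 30.0 F [ 0.1 -0.5 -0.6]
now-axes x -0.03 y -0.08 z 0.31 tw -0.03
final-axes x -0.03 y -0.08 z 0.31 tw -0.03
```

View pics/s7.png

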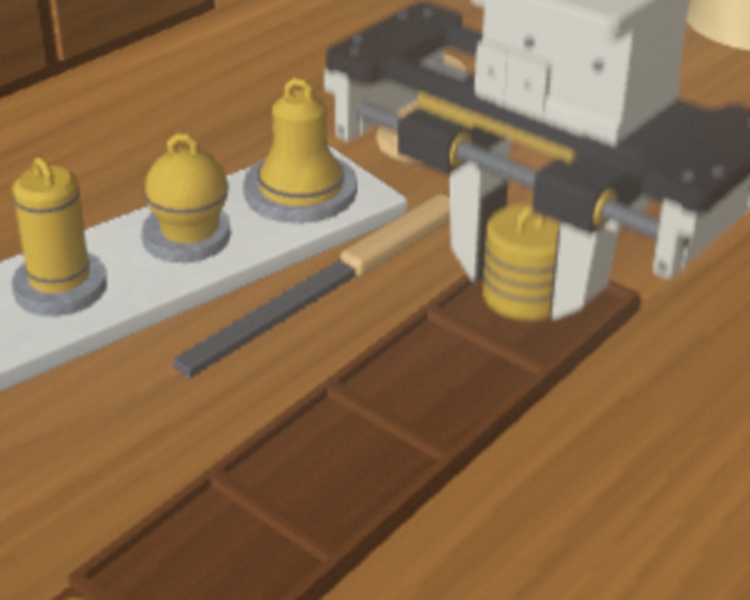

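```bash
python3 -c "
from h import *
c=np.array([465.4,-91.9,0]);a=1.62;X=np.array([np.cos(a),np.sin(a),0]);Y=np.array([np.sin(a),-np.cos(a),0])
for z in (20,25,30,35): print(z,[((proj('side',c+X*11.5+Y*s+[0,0,z])[0]-[200,160])*2.5).round() for s in (-20,-36,20,36)])
print('foot', [((proj('side',c+[0,0,z])[0]-[200,160])*2.5).round() for z in (8,16,46,54)])
"
```

```text
20 [array([546., 316.]), array([576., 330.]), array([475., 282.]), array([448., 270.])]
25 [array([547., 307.]), array([577., 322.]), array([476., 274.]), array([448., 261.])]
30 [array([548., 299.]), array([578., 313.]), array([476., 265.]), array([449., 253.])]
35 [array([549., 290.]), array([579., 304.]), array([477., 257.]), array([449., 244.])]
foot [array([522., 308.]), array([523., 295.]), array([528., 243.]), array([529., 228.])]
```

By the finger corners, the tips are at about z=21 here, so the height offset is nearer 39–40 mm. The drum is upright over the far bay. I'll lower gently the last 8 mm.

Emit:
arm_command --gripper '[30,30,30,30,30]' --pt "0 -0.08 0.1" --pt "0 0 0.08" --pt "0 0 0.06" --pt "0 0 0.03" --pt "0 0 0" --twist '[0,0,0,0,0]'

```text
time: 11.18
tool_pos: [463.7, -91.8, -21.7]
tcp_rot: [3.141, 0.0, 1.619]
contact_force: [0.2, -0.4, -0.4]
grip_width: 39.7
finger_force: 30.0
```

Emit:
arm_command --gripper '[30,30,30,30,30]' --pt "0 0 0.02" --pt "0 0 0.02" --pt "0 0 0" --pt "0 0 0" --pt "0 0 0" --twist '[0,0,0,0,0]'

```text
time: 11.8
tool_pos: [463.5, -91.7, -23.0]
tcp_rot: [3.142, -0.0, 1.619]
contact_force: [-0.2, -0.0, -1.4]
grip_width: 39.2
finger_force: 30.0
```

Emit:
arm_command --gripper '[30,30,30,30,30]' --pt "0 0 0.03" --pt "0 0 0.02" --pt "0 0 0.01" --pt "0 0 0" --pt "0 0 0" --twist '[0,0,0,0,0]'

```text
time: 12.42
tool_pos: [463.5, -91.7, -24.4]
tcp_rot: [3.142, -0.0, 1.619]
contact_force: [-0.5, -0.1, -0.6]
grip_width: 39.0
finger_force: 30.0
```

Emit:
arm_command --gripper '[30,30,30,30,30]' --pt "0 0 0.02" --pt "0 0 0" --pt "0 0 0" --pt "0 0 0" --pt "0 0 0" --twist '[0,0,0,0,0]'

```text
time: 13.05
tool_pos: [463.6, -91.8, -24.7]
tcp_rot: [3.141, 0.0, 1.619]
contact_force: [-1.5, 0.6, 5.5]
grip_width: 39.2
finger_force: 30.0
```

Contact came at -24.7, exactly as predicted. Releasing, lifting and heading to the tube.

Emit:
arm_command --gripper '[42,50,60,75,91.8]' --pt "0 0 0" --pt "0 0 0" --pt "0 0 0" --pt "0 0 0" --pt "0 0 0" --twist '[0,0,0,0,0]'

```text
time: 13.68
tool_pos: [463.3, -91.7, -24.3]
tcp_rot: [-3.141, -0.0, 1.619]
contact_force: [-4.0, 0.4, 9.5]
grip_width: 56.4
finger_force: 24.8
```

Emit:
arm_command --gripper '[91.8,91.8,91.8,91.8,91.8]' --pt "0 0 -0.3" --pt "0 0 -1" --pt "0 0 -1" --pt "0 0 -1" --pt "0 0 -1" --twist '[0,0,0,0,0]'

```text
time: 14.3
tool_pos: [463.5, -91.7, 83.5]
tcp_rot: [3.141, -0.0, 1.619]
contact_force: [1.0, -0.5, -0.2]
grip_width: 91.7
finger_force: 0.0
```

```bash
sed -i 's/-19-47;/-19-40;/;s/drum=33.4/drum=26.4/;s/ball=28/ball=27/' h.py; python3 -c "
from h import *
go('tube','B')
cv2.imwrite('pics/s8.png',cv2.cvtColor(capture('side'),4))
a=cv2.cvtColor(capture('top'),4);cv2.imwrite('pics/t8.png',a)"
```

```text
t 14.3 pos [463.5 -91.7  83.5] rot [ 3.141 -0.     1.619] grip 91.7 0.0 F [ 1.  -0.5 -0.2]
now-axes x 5.55 y 7.12 z 3.50 tw 2.48
final-axes x 6.95 y 5.76 z 3.50 tw 2.48
```

Emit:
arm_command --gripper '[91.8,91.8,91.8,91.8,91.8]' --pt "0.8 0.8 0" --pt "0.8 0.8 0" --pt "0.8 0.8 0" --pt "0.8 0.8 0" --pt "0.8 0.8 0" --twist '[0.31,0.31,0.31,0.31,0.31]'

```text
time: 15.02
tool_pos: [564.1, 8.4, 81.4]
tcp_rot: [-3.14, -0.0, 1.483]
contact_force: [0.2, -0.2, 0.3]
grip_width: 92.1
finger_force: 0.0
```

Emit:
arm_command --gripper '[91.8,91.8,91.8,91.8,91.8]' --pt "0.8 0.8 0" --pt "0.8 0.8 0" --pt "0.6 0.8 0" --pt "0 0 0" --pt "0 0 0" --twist '[0.31,0.31,0.31,0,0]'

```text
time: 15.65
tool_pos: [628.6, 55.1, 81.5]
tcp_rot: [-3.139, 0.0, 1.403]
contact_force: [-0.1, 0.1, -0.8]
grip_width: 91.7
finger_force: 0.0
```

```bash
sed -i 's/ball=27/ball=29/' h.py; python3 -c "
from h import *
go('tube','B')"
```

```text
t 15.65 pos [628.6  55.1  81.5] rot [-3.139  0.     1.403] grip 91.7 0.0 F [-0.1  0.1 -0.8]
now-axes x 0.05 y 0.23 z 3.42 tw 0.00
final-axes x 0.05 y 0.23 z 3.42 tw 0.00
```

View pics/s8.png

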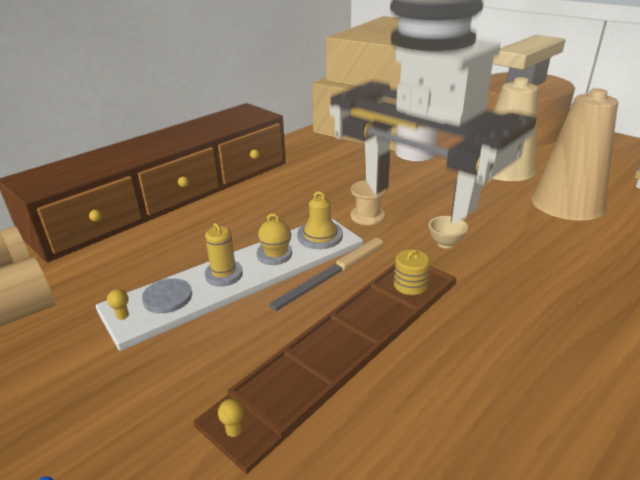

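The drum stands upright in the far bay at (411,272), and its rest is empty. Now down onto the tube.

Emit:
arm_command --gripper '[91.8,91.8,91.8,91.8,91.8]' --pt "0.05 0.23 0.3" --pt "0 0 1" --pt "0 0 1" --pt "0 0 0.8" --pt "0 0 0.3" --twist '[0,0,0,0,0]'

```text
time: 16.27
tool_pos: [634.5, 55.3, -4.1]
tcp_rot: [-3.139, 0.0, 1.402]
contact_force: [0.5, -0.9, 0.1]
grip_width: 91.8
finger_force: 0.0
```

Emit:
arm_command --gripper '[75,60,50,42,36]' --pt "0 0 0" --pt "0 0 0" --pt "0 0 0" --pt "0 0 0" --pt "0 0 0" --twist '[0,0,0,0,0]'

```text
time: 16.9
tool_pos: [635.7, 55.7, -2.2]
tcp_rot: [3.141, -0.0, 1.403]
contact_force: [0.2, -0.5, -0.2]
grip_width: 46.5
finger_force: 0.0
```

Emit:
arm_command --gripper '[32,28,22,22,22]' --pt "0 0 0" --pt "0 0 0" --pt "0 0 0" --pt "0 0 0" --pt "0 0 0" --twist '[0,0,0,0,0]'

```text
time: 17.52
tool_pos: [635.8, 55.7, -2.4]
tcp_rot: [3.141, -0.0, 1.403]
contact_force: [1.1, -0.5, 0.3]
grip_width: 29.5
finger_force: 30.0
```

```bash
python3 -c "
from h import *
go('tube','T')"
```

```text
t 17.52 pos [635.8  55.7  -2.4] rot [ 3.141 -0.     1.403] grip 29.5 30.0 F [ 1.1 -0.5  0.3]
now-axes x -4.20 y -6.44 z 0.54 tw -2.51
final-axes x -2.70 y -7.20 z 0.54 tw -2.51
```

Tube held (29.5 mm).

Emit:
arm_command --gripper '[22,22,22,22,22]' --pt "0 0 -0.5" --pt "0 0 -1" --pt "0 0 -1" --pt "0 0 -0.8" --pt "0 -0.5 -0.3" --twist '[0,0,0,0,0]'

```text
time: 18.15
tool_pos: [624.0, 57.7, 89.3]
tcp_rot: [3.139, -0.001, 1.402]
contact_force: [0.3, 0.3, -1.8]
grip_width: 29.2
finger_force: 30.0
```

Emit:
arm_command --gripper '[22,22,22,22,22]' --pt "-0.45 -0.85 0" --pt "-0.45 -0.85 0" --pt "-0.45 -0.85 0" --pt "-0.45 -0.85 0" --pt "-0.45 -0.85 0" --twist '[-0.31,-0.31,-0.31,-0.31,-0.31]'

```text
time: 18.77
tool_pos: [509.2, 14.1, 87.3]
tcp_rot: [-3.14, -0.0, 1.539]
contact_force: [-0.0, 1.1, -1.8]
grip_width: 29.4
finger_force: 30.0
```

Emit:
arm_command --gripper '[22,22,22,22,22]' --pt "-0.45 -0.8 0" --pt "-0.45 -0.8 0" --pt "-0.4 -0.5 0" --pt "0 0 0" --pt "0 0 0" --twist '[-0.31,-0.31,-0.31,0,0]'

```text
time: 19.4
tool_pos: [458.8, -17.7, 87.6]
tcp_rot: [3.141, -0.0, 1.619]
contact_force: [0.1, 0.0, -2.0]
grip_width: 29.7
finger_force: 30.0
```

```bash
python3 -c "
from h import *
go('tube','T')"
```

```text
t 19.4 pos [458.8 -17.7  87.6] rot [ 3.141 -0.     1.619] grip 29.7 30.0 F [ 0.1  0.  -2. ]
now-axes x -0.13 y 0.02 z 4.15 tw -0.04
final-axes x -0.13 y 0.02 z 4.15 tw -0.04
```

Emit:
arm_command --gripper '[22,22,22,22,22]' --pt "-0.13 0.02 0.7" --pt "0 0 1" --pt "0 0 1" --pt "0 0 0.8" --pt "0 0 0.4" --twist '[0,0,0,0,0]'

```text
time: 20.02
tool_pos: [459.2, -20.7, -11.0]
tcp_rot: [-3.14, -0.001, 1.619]
contact_force: [-0.5, 0.6, -1.6]
grip_width: 29.0
finger_force: 30.0
```

Emit:
arm_command --gripper '[22,22,22,22,22]' --pt "0 0 0.05" --pt "0 0 0.04" --pt "0 0 0.03" --pt "0 0 0" --pt "0 0 0" --twist '[0,0,0,0,0]'

```text
time: 20.65
tool_pos: [459.5, -21.2, -12.7]
tcp_rot: [3.141, 0.0, 1.619]
contact_force: [0.2, -0.4, -1.7]
grip_width: 29.2
finger_force: 30.0
```

Emit:
arm_command --gripper '[22,22,22,22,22]' --pt "0 0 0.03" --pt "0 0 0.03" --pt "0 0 0.02" --pt "0 0 0" --pt "0 0 0" --twist '[0,0,0,0,0]'

```text
time: 21.28
tool_pos: [459.4, -21.2, -14.5]
tcp_rot: [3.141, 0.0, 1.619]
contact_force: [-2.5, 1.3, 5.7]
grip_width: 29.2
finger_force: 30.0
```

Contact. Release and on to the ball.

Emit:
arm_command --gripper '[34,45,60,75,91.8]' --pt "0 0 0" --pt "0 0 0" --pt "0 0 0" --pt "0 0 0" --pt "0 0 0" --twist '[0,0,0,0,0]'

```text
time: 21.9
tool_pos: [459.4, -21.2, -15.0]
tcp_rot: [-3.142, -0.0, 1.619]
contact_force: [0.3, -0.7, -0.8]
grip_width: 69.6
finger_force: 0.0
```

Emit:
arm_command --gripper '[91.8,91.8,91.8,91.8,91.8]' --pt "0 0 -0.1" --pt "0 0 -0.8" --pt "0 0 -1" --pt "0 0 -1" --pt "0 0 -1" --twist '[0,0,0,0,0]'

```text
time: 22.52
tool_pos: [459.3, -21.2, 83.5]
tcp_rot: [3.141, -0.0, 1.619]
contact_force: [0.4, -0.4, 0.1]
grip_width: 91.7
finger_force: 0.0
```

```bash
python3 -c "
from h import *
go('ball','B')"
```

```text
t 22.52 pos [459.3 -21.2  83.5] rot [ 3.141 -0.     1.619] grip 91.7 0.0 F [ 0.4 -0.4  0.1]
now-axes x -0.13 y 6.51 z 3.74 tw 2.48
final-axes x 1.27 y 6.39 z 3.74 tw 2.48
```

Emit:
arm_command --gripper '[91.8,91.8,91.8,91.8,91.8]' --pt "0.07 0.82 0" --pt "0.07 0.82 0" --pt "0.07 0.82 0" --pt "0.07 0.82 0" --pt "0.07 0.82 0" --twist '[0.31,0.31,0.31,0.31,0.31]'

```text
time: 23.15
tool_pos: [562.4, -12.9, 82.6]
tcp_rot: [-3.142, -0.0, 1.483]
contact_force: [0.5, -0.8, -0.8]
grip_width: 91.8
finger_force: 0.0
```

Emit:
arm_command --gripper '[91.8,91.8,91.8,91.8,91.8]' --pt "0.07 0.82 0" --pt "0.07 0.82 0" --pt "0.07 0.8 0" --pt "0 0 0" --pt "0 0 0" --twist '[0.31,0.31,0.31,0,0]'

```text
time: 23.78
tool_pos: [622.1, -14.6, 82.3]
tcp_rot: [-3.14, -0.0, 1.403]
contact_force: [0.1, -0.3, 0.2]
grip_width: 91.9
finger_force: 0.0
```

```bash
python3 -c "
from h import *
go('ball','B')"
```

```text
t 23.77 pos [622.1 -14.6  82.3] rot [-3.14  -0.     1.403] grip 91.9 0.0 F [ 0.1 -0.3  0.2]
now-axes x -0.07 y 0.01 z 3.69 tw 0.01
final-axes x -0.07 y 0.01 z 3.69 tw 0.01
```

Emit:
arm_command --gripper '[91.8,91.8,91.8,91.8,91.8]' --pt "-0.07 0 0.5" --pt "0 0 1" --pt "0 0 1" --pt "0 0 0.8" --pt "0 0 0.38" --twist '[0,0,0,0,0]'

```text
time: 24.4
tool_pos: [621.2, -16.4, -11.2]
tcp_rot: [-3.139, -0.0, 1.403]
contact_force: [0.0, -0.4, -0.2]
grip_width: 91.7
finger_force: 0.0
```

Emit:
arm_command --gripper '[80,70,60,55,50]' --pt "0 0 0" --pt "0 0 0" --pt "0 0 0" --pt "0 0 0" --pt "0 0 0" --twist '[0,0,0,0,0]'

```text
time: 25.02
tool_pos: [622.9, -16.4, -9.2]
tcp_rot: [3.141, -0.0, 1.403]
contact_force: [-0.1, -0.2, 0.1]
grip_width: 51.3
finger_force: 0.0
```

Emit:
arm_command --gripper '[45,41,34,34,34]' --pt "0 0 0" --pt "0 0 0" --pt "0 0 0" --pt "0 0 0" --pt "0 0 0" --twist '[0,0,0,0,0]'

```text
time: 25.65
tool_pos: [622.6, -16.4, -9.4]
tcp_rot: [-3.141, -0.0, 1.403]
contact_force: [-1.9, 0.2, 0.8]
grip_width: 39.9
finger_force: 30.0
```

```bash
python3 -c "
from h import *
go('ball','T')"
```

```text
t 25.65 pos [622.6 -16.4  -9.4] rot [-3.141 -0.     1.403] grip 39.9 30.0 F [-1.9  0.2  0.8]
now-axes x 1.55 y -7.03 z 0.50 tw -2.51
final-axes x 3.04 y -6.53 z 0.50 tw -2.51
```

The width is 39.9 mm instead of 42, so I may be gripping above the equator. I'll reseat 4 mm lower.

Emit:
arm_command --gripper '[46,52,56,56,56]' --pt "0 0 0" --pt "0 0 0" --pt "0 0 0.08" --pt "0 0 0.08" --pt "0 0 0" --twist '[0,0,0,0,0]'

```text
time: 26.28
tool_pos: [622.6, -16.4, -13.7]
tcp_rot: [-3.141, -0.0, 1.403]
contact_force: [-1.0, -0.5, 0.2]
grip_width: 56.0
finger_force: 0.0
```

Emit:
arm_command --gripper '[50,46,42,36,34]' --pt "0 0 0" --pt "0 0 0" --pt "0 0 0" --pt "0 0 0" --pt "0 0 0" --twist '[0,0,0,0,0]'

```text
time: 26.9
tool_pos: [622.8, -16.5, -13.4]
tcp_rot: [3.141, -0.0, 1.403]
contact_force: [0.2, -0.2, 0.2]
grip_width: 39.8
finger_force: 30.0
```

Emit:
arm_command --gripper '[34,34,34,34,34]' --pt "0 0 0" --pt "0 0 0" --pt "0 0 0" --pt "0 0 0" --pt "0 0 0" --twist '[0,0,0,0,0]'

```text
time: 27.52
tool_pos: [622.8, -16.5, -13.4]
tcp_rot: [3.141, -0.0, 1.403]
contact_force: [0.3, -0.4, 1.4]
grip_width: 40.1
finger_force: 30.0
```

The width is the same at both heights, so the grip is fine. I'll regrip 4 mm higher to clear the tray ridges on release, then lift.

Emit:
arm_command --gripper '[50,50,50,42,34]' --pt "0 0 0" --pt "0 0 -0.08" --pt "0 0 -0.08" --pt "0 0 0" --pt "0 0 0" --twist '[0,0,0,0,0]'

```text
time: 28.15
tool_pos: [622.8, -16.5, -9.3]
tcp_rot: [3.141, -0.0, 1.403]
contact_force: [-0.4, 0.3, 1.0]
grip_width: 40.3
finger_force: 30.0
```

Emit:
arm_command --gripper '[34,34,34,34,34]' --pt "0 0 0" --pt "0 0 0" --pt "0 0 0" --pt "0 0 0" --pt "0 0 0" --twist '[0,0,0,0,0]'

```text
time: 28.78
tool_pos: [622.8, -16.5, -9.3]
tcp_rot: [3.141, -0.0, 1.403]
contact_force: [-0.9, 0.0, 2.1]
grip_width: 39.6
finger_force: 30.0
```

Emit:
arm_command --gripper '[34,34,34,34,34]' --pt "0 0 -0.1" --pt "0 0 -0.1" --pt "0 0 -0.2" --pt "0 0 -0.2" --pt "0 0 0" --twist '[0,0,0,0,0]'

```text
time: 29.4
tool_pos: [623.1, -16.5, 6.2]
tcp_rot: [3.14, -0.0, 1.403]
contact_force: [0.7, -0.8, -1.0]
grip_width: 40.0
finger_force: 30.0
```

Emit:
arm_command --gripper '[34,34,34,34,34]' --pt "0 0 -0.6" --pt "0 0 -1" --pt "0 0 -1" --pt "0 0 -0.6" --pt "0 -0.5 -0.1" --twist '[0,0,0,0,0]'

```text
time: 30.02
tool_pos: [611.0, -14.5, 89.3]
tcp_rot: [3.139, -0.0, 1.403]
contact_force: [-0.1, 0.1, -1.9]
grip_width: 40.1
finger_force: 30.0
```

Emit:
arm_command --gripper '[34,34,34,34,34]' --pt "0.28 -0.8 0" --pt "0.28 -0.8 0" --pt "0.28 -0.8 0" --pt "0.28 -0.8 0" --pt "0.28 -0.8 0" --twist '[-0.31,-0.31,-0.31,-0.31,-0.31]'

```text
time: 30.65
tool_pos: [512.8, 32.2, 87.2]
tcp_rot: [-3.139, -0.0, 1.539]
contact_force: [0.1, 0.7, -1.3]
grip_width: 40.2
finger_force: 30.0
```

Emit:
arm_command --gripper '[34,34,34,34,34]' --pt "0.28 -0.8 0" --pt "0.28 -0.8 0" --pt "0.28 -0.6 0" --pt "0 0 0" --pt "0 0 0" --twist '[-0.31,-0.31,-0.31,0,0]'

```text
time: 31.28
tool_pos: [460.9, 53.0, 88.2]
tcp_rot: [3.141, 0.0, 1.619]
contact_force: [1.5, 0.6, -1.3]
grip_width: 39.8
finger_force: 30.0
```

```bash
python3 -c "
from h import *
go('ball','T')"
```

```text
t 31.27 pos [460.9  53.   88.2] rot [3.141 0.    1.619] grip 39.8 30.0 F [ 1.5  0.6 -1.3]
now-axes x -0.07 y -0.21 z 4.41 tw -0.03
final-axes x -0.07 y -0.21 z 4.41 tw -0.03
```

Emit:
arm_command --gripper '[34,34,34,34,34]' --pt "-0.07 -0.2 0.8" --pt "0 0 1" --pt "0 0 1" --pt "0 0 0.9" --pt "0 0 0.5" --twist '[0,0,0,0,0]'

```text
time: 31.9
tool_pos: [455.6, 50.9, -18.1]
tcp_rot: [-3.141, -0.0, 1.619]
contact_force: [0.1, 0.4, -1.5]
grip_width: 39.9
finger_force: 30.0
```

Emit:
arm_command --gripper '[34,34,34,34,34]' --pt "0 0 0.05" --pt "0 0 0.04" --pt "0 0 0.03" --pt "0 0 0" --pt "0 0 0" --twist '[0,0,0,0,0]'

```text
time: 32.52
tool_pos: [455.5, 51.2, -19.6]
tcp_rot: [3.141, -0.0, 1.619]
contact_force: [-0.4, -0.1, -0.9]
grip_width: 39.9
finger_force: 30.0
```

Emit:
arm_command --gripper '[34,34,34,34,34]' --pt "0 0 0.03" --pt "0 0 0.03" --pt "0 0 0.02" --pt "0 0 0" --pt "0 0 0" --twist '[0,0,0,0,0]'

```text
time: 33.15
tool_pos: [455.4, 51.2, -21.4]
tcp_rot: [3.141, -0.0, 1.619]
contact_force: [-1.8, -1.2, 6.4]
grip_width: 40.0
finger_force: 30.0
```

Contact. Release and on to the flared bell.

Emit:
arm_command --gripper '[44,54,66,80,91.8]' --pt "0 0 0" --pt "0 0 0" --pt "0 0 0" --pt "0 0 0" --pt "0 0 0" --twist '[0,0,0,0,0]'

```text
time: 33.78
tool_pos: [455.3, 51.2, -22.0]
tcp_rot: [-3.142, -0.0, 1.619]
contact_force: [-0.2, 0.8, -0.0]
grip_width: 79.6
finger_force: 0.0
```

Emit:
arm_command --gripper '[91.8,91.8,91.8,91.8,91.8]' --pt "0 0 -0.2" --pt "0 0 -1" --pt "0 0 -1" --pt "0 0 -1" --pt "0 0 -1" --twist '[0,0,0,0,0]'

```text
time: 34.4
tool_pos: [455.3, 51.2, 84.2]
tcp_rot: [3.141, -0.0, 1.619]
contact_force: [1.2, 0.1, 0.7]
grip_width: 92.1
finger_force: 0.0
```

```bash
python3 -c "
from h import *
go('flared','B')"
```

```text
t 34.4 pos [455.3  51.2  84.2] rot [ 3.141 -0.     1.619] grip 92.1 0.0 F [1.2 0.1 0.7]
now-axes x -5.74 y 5.88 z 3.49 tw 2.48
final-axes x -4.34 y 6.97 z 3.49 tw 2.48
```

Emit:
arm_command --gripper '[91.8,91.8,91.8,91.8,91.8]' --pt "-0.63 0.82 0" --pt "-0.63 0.82 0" --pt "-0.63 0.82 0" --pt "-0.63 0.82 0" --pt "-0.63 0.82 0" --twist '[0.31,0.31,0.31,0.31,0.31]'

```text
time: 35.02
tool_pos: [557.9, -28.6, 83.4]
tcp_rot: [3.141, -0.0, 1.483]
contact_force: [-0.4, -0.5, -0.1]
grip_width: 91.7
finger_force: 0.0
```

Emit:
arm_command --gripper '[91.8,91.8,91.8,91.8,91.8]' --pt "-0.63 0.82 0" --pt "-0.63 0.82 0" --pt "-0.63 0.7 0" --pt "0 0 0" --pt "0 0 0" --twist '[0.31,0.31,0.31,0,0]'

```text
time: 35.65
tool_pos: [609.3, -81.0, 83.0]
tcp_rot: [-3.141, -0.0, 1.403]
contact_force: [-0.5, 0.6, -1.1]
grip_width: 91.8
finger_force: 0.0
```

```bash
python3 -c "
from h import *
go('flared','B')"
```

```text
t 35.65 pos [609.3 -81.   83. ] rot [-3.141 -0.     1.403] grip 91.8 0.0 F [-0.5  0.6 -1.1]
now-axes x -0.16 y 0.01 z 3.44 tw 0.00
final-axes x -0.16 y 0.01 z 3.44 tw 0.00
```

Emit:
arm_command --gripper '[91.8,91.8,91.8,91.8,91.8]' --pt "-0.16 0 0.3" --pt "0 0 1" --pt "0 0 1" --pt "0 0 0.8" --pt "0 0 0.22" --twist '[0,0,0,0,0]'

```text
time: 36.28
tool_pos: [608.0, -84.9, -1.5]
tcp_rot: [-3.138, -0.0, 1.403]
contact_force: [0.4, 1.3, 0.3]
grip_width: 91.5
finger_force: 0.0
```

Emit:
arm_command --gripper '[75,60,50,44,38]' --pt "0 0 0" --pt "0 0 0" --pt "0 0 0" --pt "0 0 0" --pt "0 0 0" --twist '[0,0,0,0,0]'

```text
time: 36.9
tool_pos: [609.5, -85.6, 0.3]
tcp_rot: [3.141, -0.0, 1.403]
contact_force: [0.2, 0.8, -0.2]
grip_width: 46.5
finger_force: 0.0
```

Emit:
arm_command --gripper '[32,27,20,20,20]' --pt "0 0 0" --pt "0 0 0" --pt "0 0 0" --pt "0 0 0" --pt "0 0 0" --twist '[0,0,0,0,0]'

```text
time: 37.52
tool_pos: [609.5, -85.6, 0.5]
tcp_rot: [3.141, -0.0, 1.403]
contact_force: [-1.6, 0.0, 6.5]
grip_width: 30.2
finger_force: 60.8
```

Emit:
arm_command --gripper '[20,20,20,20,20]' --pt "0 0 -0.05" --pt "0 0 -0.1" --pt "0 0 -0.2" --pt "0 0 -0.2" --pt "0 0 0" --twist '[0,0,0,0,0]'

```text
time: 38.15
tool_pos: [609.8, -85.6, 14.4]
tcp_rot: [3.14, 0.0, 1.403]
contact_force: [0.6, -0.0, -1.9]
grip_width: 30.1
finger_force: 59.4
```

The width is 30.2 with an upward push, so the tips are bearing on the flare. I'll set it back and regrip 6 mm higher.

Emit:
arm_command --gripper '[20,20,20,20,20]' --pt "0 0 0.2" --pt "0 0 0.2" --pt "0 0 0.1" --pt "0 0 0.05" --pt "0 0 0" --twist '[0,0,0,0,0]'

```text
time: 38.78
tool_pos: [609.2, -85.5, 0.5]
tcp_rot: [-3.141, -0.0, 1.403]
contact_force: [-2.3, 0.3, 3.5]
grip_width: 30.0
finger_force: 60.5
```

Emit:
arm_command --gripper '[32,38,46,46,46]' --pt "0 0 0" --pt "0 0 0" --pt "0 0 -0.12" --pt "0 0 -0.12" --pt "0 0 0" --twist '[0,0,0,0,0]'

```text
time: 39.4
tool_pos: [609.7, -85.6, 6.3]
tcp_rot: [3.141, -0.0, 1.403]
contact_force: [0.7, -0.1, -0.1]
grip_width: 45.8
finger_force: 0.0
```

Emit:
arm_command --gripper '[40,34,28,20,20]' --pt "0 0 0" --pt "0 0 0" --pt "0 0 0" --pt "0 0 0" --pt "0 0 0" --twist '[0,0,0,0,0]'

```text
time: 40.02
tool_pos: [609.2, -85.5, 5.9]
tcp_rot: [-3.141, -0.0, 1.403]
contact_force: [-0.5, -0.4, -1.7]
grip_width: 27.9
finger_force: 28.2
```

Emit:
arm_command --gripper '[20,20,20,20,20]' --pt "0 0 0" --pt "0 0 0" --pt "0 0 0" --pt "0 0 0" --pt "0 0 0" --twist '[0,0,0,0,0]'

```text
time: 40.65
tool_pos: [609.4, -85.6, 6.1]
tcp_rot: [3.142, -0.0, 1.403]
contact_force: [-0.4, -0.2, -1.1]
grip_width: 27.9
finger_force: 28.2
```

Neck held cleanly (27.9 mm). Carrying to the bay by the post.

Emit:
arm_command --gripper '[20,20,20,20,20]' --pt "0 0 -0.4" --pt "0 0 -0.9" --pt "0 0 -1" --pt "0 0 -0.9" --pt "0 -0.2 -0.4" --twist '[0,0,0,0,0]'

```text
time: 41.28
tool_pos: [605.3, -84.9, 98.1]
tcp_rot: [3.138, 0.0, 1.403]
contact_force: [0.2, 0.5, -1.4]
grip_width: 27.6
finger_force: 28.2
```

Emit:
arm_command --gripper '[20,20,20,20,20]' --pt "0.88 -0.73 0" --pt "0.88 -0.73 0" --pt "0.88 -0.73 0" --pt "0.88 -0.73 0" --pt "0.88 -0.73 0" --twist '[-0.28,-0.28,-0.28,-0.28,-0.28]'

```text
time: 41.9
tool_pos: [525.8, 36.1, 95.9]
tcp_rot: [-3.141, -0.0, 1.526]
contact_force: [0.5, 0.6, -1.2]
grip_width: 28.1
finger_force: 28.2
```

Emit:
arm_command --gripper '[20,20,20,20,20]' --pt "0.88 -0.73 0" --pt "0.88 -0.73 0" --pt "0.88 -0.73 0" --pt "0.88 -0.73 0" --pt "0 0 0" --twist '[-0.28,-0.28,-0.28,-0.28,0]'

```text
time: 42.52
tool_pos: [453.1, 124.9, 96.0]
tcp_rot: [-3.14, -0.0, 1.625]
contact_force: [0.2, 0.1, -1.8]
grip_width: 27.8
finger_force: 28.2
```

```bash
python3 -c "
from h import *
go('flared','T')"
```

```text
t 42.52 pos [453.1 124.9  96. ] rot [-3.14  -0.     1.625] grip 27.8 28.2 F [ 0.2  0.1 -1.8]
now-axes x -0.08 y -0.04 z 4.44 tw 0.04
final-axes x -0.08 y -0.04 z 4.44 tw 0.04
```

Emit:
arm_command --gripper '[20,20,20,20,20]' --pt "-0.08 -0.04 0.6" --pt "0 0 1" --pt "0 0 1" --pt "0 0 0.8" --pt "0 0 0.45" --twist '[0,0,0,0,0]'

```text
time: 43.15
tool_pos: [453.9, 121.3, -1.1]
tcp_rot: [-3.141, 0.0, 1.622]
contact_force: [1.7, -0.1, -1.5]
grip_width: 28.1
finger_force: 28.2
```

Emit:
arm_command --gripper '[20,20,20,20,20]' --pt "0 0 0.05" --pt "0 0 0.04" --pt "0 0 0.03" --pt "0 0 0" --pt "0 0 0" --twist '[0,0,0,0,0]'

```text
time: 43.78
tool_pos: [454.1, 121.9, -2.9]
tcp_rot: [3.141, -0.0, 1.623]
contact_force: [0.3, 0.5, -0.9]
grip_width: 27.9
finger_force: 28.2
```

Emit:
arm_command --gripper '[20,20,20,20,20]' --pt "0.04 -0.06 0.04" --pt "0 0 0.04" --pt "0 0 0.03" --pt "0 0 0" --pt "0 0 0" --twist '[0,0,0,0,0]'

```text
time: 44.4
tool_pos: [452.4, 122.8, -5.9]
tcp_rot: [3.141, -0.0, 1.623]
contact_force: [-0.1, 0.3, -1.6]
grip_width: 27.6
finger_force: 28.2
```

Emit:
arm_command --gripper '[20,20,20,20,20]' --pt "0 0 0.015" --pt "0 0 0" --pt "0 0 0" --pt "0 0 0" --pt "0 0 0" --twist '[0,0,0,0,0]'

```text
time: 45.02
tool_pos: [452.4, 122.8, -6.2]
tcp_rot: [3.141, -0.0, 1.623]
contact_force: [-0.2, 0.0, 1.7]
grip_width: 27.7
finger_force: 28.4
```

Contact. Release, lift and back off.

Emit:
arm_command --gripper '[33,44,58,75,91.8]' --pt "0 0 0" --pt "0 0 0" --pt "0 0 0" --pt "0 0 0" --pt "0 0 0" --twist '[0,0,0,0,0]'

```text
time: 45.65
tool_pos: [452.4, 122.8, -6.3]
tcp_rot: [3.142, -0.0, 1.623]
contact_force: [0.5, -0.7, 0.3]
grip_width: 68.5
finger_force: 0.0
```

Emit:
arm_command --gripper '[91.8,91.8,91.8,91.8,91.8]' --pt "0 0 -0.2" --pt "0 0 -1" --pt "0 0 -1" --pt "0 0 -1" --pt "0 0 -1" --twist '[0,0,0,0,0]'

```text
time: 46.28
tool_pos: [452.3, 122.8, 99.9]
tcp_rot: [3.141, -0.0, 1.623]
contact_force: [-0.0, 0.1, 0.5]
grip_width: 91.9
finger_force: 0.0
```

Emit:
arm_command --gripper '[91.8,91.8,91.8,91.8,91.8]' --pt "1 0 -0.6" --pt "1 0 -0.6" --pt "1 0 -0.6" --pt "1 0 -0.4" --pt "1 0 0" --twist '[0,0,0,0,0]'

```text
time: 46.9
tool_pos: [446.2, 248.6, 155.0]
tcp_rot: [3.14, -0.001, 1.623]
contact_force: [0.1, -0.4, -0.2]
grip_width: 92.5
finger_force: 0.0
```

```bash
python3 -c "
from h import *
a=cv2.cvtColor(capture('side'),4)[190:480,120:480]
b=cv2.cvtColor(capture('top'),4)[270:390,140:440]
a=cv2.resize(a,(480,387),interpolation=2);b=cv2.resize(b,(480,192),interpolation=2)
cv2.imwrite('pics/end.png',np.vstack([a,b]))"
```

```text
(no output)
```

View pics/end.png

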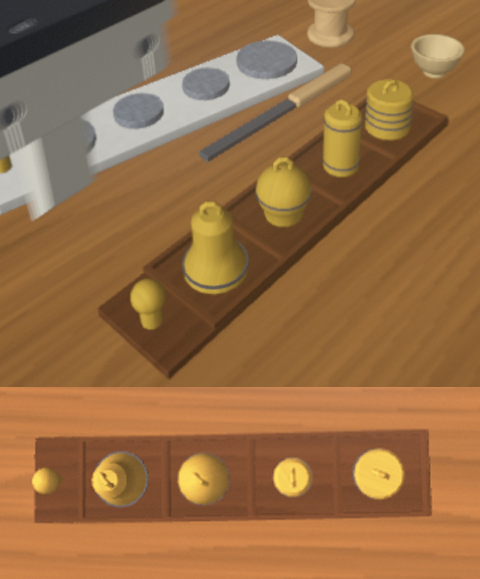

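All four bells stand upright, each within its own bay. From the tray's post (45,480) they run flared (120,480), ball (203,478), tube (292,477), drum (378,474). The gripper is clear of everything, so I'm handing in.

```bash
python3 -c "
from plant import *
print(close_job())"
```

```text
the job is handed in; nothing more can be done
None
```

The four bells stand upright in their bays in reverse order — flared next to the tray's post, then ball, tube and drum — and the job was handed in at about 47 s; no verdict came back.

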